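Switch on the bottling pump under its red guard

TASK

Switch on the bottling pump: with a finger, lift the hinged red guard from under its front edge, gently push the toggle beneath it all the way over to the far side while the guard leans on the finger, then draw the finger out so that the guard falls shut over the switch. Do not pinch the guard or grip anything; leave the yellow-guarded switch alone and do not disturb the bottle, glass, cup and jar.

Things in the scene. Friction and masses are not known exactly. Their poses are not given: they have to be found in the camera images.
- red_box: Grey steel controller box with the red guard, 80 (x) x 130 (y) x 170 mm high, fixed to the table, turned up to 0.3 rad. Origin: centre of its underside; x points away from the robot, z up; its front face is at x=-40 mm. On its top (z=170 mm) lies a switch well between two upright cheeks (inner faces at y=+-43 mm, from x=-30 to 30 mm, up to z=204 mm), open at the front, with the toggle inside and the red flap guard as its roof.
- red_hinge (a point): Middle of the red guard's hinge axis, which runs along the box's y; 30 mm beyond the box centre, 205 mm above the table. Fixed.
- red_lip (a point): Middle of the lower front edge of the red guard, 75 mm from the hinge. Shut, it is level, 205 mm above the table (35 mm above the well floor), and overhangs the box's front face by 5 mm, so a tilted fingertip can get under it from the front. It moves with the guard.
- red_guard (a joint): Angle of the red guard: flat plastic flap 75 mm long, 100 mm wide, 6 mm thick (its lower layer of 3 mm reaches 6 mm further forward), 60 g. 0 = shut (level), grows as the front edge is lifted, stop at 1.4 rad. Free-swinging, no latch or spring: it leans on whatever holds it up and falls shut by itself from any angle when nothing does.
- red_toggle (a joint): Aluminium toggle under the red guard. 0 = off (leans 0.45 rad towards the box's front, -x), 0.9 = on (leans 0.45 rad towards the far side, +x). Pivot on the well floor 2 mm beyond the box centre (28 mm from the hinge), 170 mm above the table; lever 9 mm thick, 24 mm wide, tip 32 mm from the pivot. Stays where it is left; takes about 0.05 N m (2.5 N at 22 mm up). It starts off (0 to 0.1).
- red_toggle_tip (a point): Middle of the end of the toggle under the red guard; moves with it.
- yellow_box: The other machine's controller, with the yellow guard: same build and size as the red one, fixed to the table, to be left alone. Origin: centre of its underside.
- yellow_hinge (a point): Middle of the yellow guard's hinge axis, which runs along the box's y; 30 mm beyond the box centre, 205 mm above the table. Fixed.
- yellow_lip (a point): Middle of the lower front edge of the yellow guard, 75 mm from the hinge. Shut, it is level, 205 mm above the table (35 mm above the well floor), and overhangs the box's front face by 5 mm, so a tilted fingertip can get under it from the front. It moves with the guard.
- yellow_guard (a joint): Angle of the yellow guard: flat plastic flap 75 mm long, 100 mm wide, 6 mm thick (its lower layer of 3 mm reaches 6 mm further forward), 60 g. 0 = shut (level), grows as the front edge is lifted, stop at 1.4 rad. Free-swinging, no latch or spring: it leans on whatever holds it up and falls shut by itself from any angle when nothing does.
- yellow_toggle (a joint): Aluminium toggle under the yellow guard. 0 = off (leans 0.45 rad towards the box's front, -x), 0.9 = on (leans 0.45 rad towards the far side, +x). Pivot on the well floor 2 mm beyond the box centre (28 mm from the hinge), 170 mm above the table; lever 9 mm thick, 24 mm wide, tip 32 mm from the pivot. Stays where it is left; takes about 0.05 N m (2.5 N at 22 mm up). It starts off (0 to 0.1).
- yellow_toggle_tip (a point): Middle of the end of the toggle under the yellow guard; moves with it.
- wine_bottle: Loose green wine bottle, 74 mm diameter, 270 mm high, standing beyond the boxes. Origin: centre of its base.
- tasting_glass: Loose small stemmed glass, 52 mm diameter, 90 mm high, standing nearer the robot than the boxes. Origin: centre of its foot.
- green_cup: Loose green cup, 72 mm diameter, 65 mm high, to the left of the boxes. Origin: centre of its base.
- fruit_jar: Loose amber jar, 72 mm diameter, 100 mm high, to the right of the boxes. Origin: centre of its base.
Things that resemble listed ones, but are neither listed nor needed, are in the scene too. There is more than one size of the green_cup; the one meant has the size given above. There is more than one size of the tasting_glass; the one meant has the size given above.

How it is judged:
By the outcome, as a careful person would: the job done as asked, in the order asked, and still so for the second after the job is handed in, with the robot touching nothing.
It also fails if it takes over 51 s, if anything falls off the work surface, if the arm or the gripper's body presses on something with over 40 N, if the wrist force passes 120 N, or if a joint passes its speed limit or range.

ROBOT

A 6-joint arm with a two-finger parallel gripper is mounted at the origin on the work surface. World frame = base frame: x ahead of the robot, y to its left, z up, the work surface at z = 0. Lengths are in m, angles in rad, forces in N, time in s.
With the tool pointing down it reaches from about 0.35 to 0.85 m from the base axis. Payload 8.1 kg.
Tool frame: the origin (TCP) lies at the very end of the fingers, on their centre line; the grasp point (between the pads) lies 19 mm behind it; z points along the fingers, y is the line along which they close (so a half turn about z gives the same grasp; the last joint's range is limited). The gripper opens to 93 mm and grips with 3 to 60 N. Pads are 15 mm wide; open, the fingers measure 128 mm over their backs; the gripper's body (75 mm by 188 mm) begins 65 mm behind the grasp point.
Start: joints at [1.056, 0.13, 1.488, -0, 1.523, -0.085], TCP at [0.25, 0.545, 0.219] pointing down, gripper open.
Joint ranges: [-2.96, 2.96], [-0.89, 2.26], [0.02, 2.5], [-1.34, 4.48], [0, 2.73], [-2.66, 2.66]. Speed limits (rad/s): [2.39, 2.39, 2.79, 3.14, 3.14, 3.14].

INTERFACE

Orientations are given as a unit quaternion [w, x, y, z].
In Python, from rig import readout, vision, workorder gives the robot as it stands.
- The arm moves only by the tool play_rows, never from a script. Its argument "motion" is a list of rows, each a list of 3 entries, a list of its own where there are three numbers: the shift along the tool's x, y, z scaled (see below), then the turn, a rotation vector about the tool's x, y, z scaled (see below), then the closure, from 0 (fully open) to 1 (shut). A call has 1 to 20 rows; each row shifts and turns the commanded pose from where the row before left it, along the tool's axes as they then stand; what a row does not reach is not made up. The controller multiplies each number of a shift by 0.03 m and each number of a turn by 0.1 rad. A row lasts 1/10 s, in which the tool goes at most 50 mm and 8.59 degrees, less where a joint would pass 70% of its speed; a pose out of reach is approached as far as the arm can. A call with a number of a shift or a turn outside -1 to 1 is refused whole. A call with a gripper value outside its range is refused whole. The fingers move at their own pace and stop on an object; "force" is the grip in N (left out, the last holds). Time passes only in rows, so rows that do not move let the fingers close. It gives the time, the measured TCP pose, the force, the opening and the grip force at its end, in the units of the state.
- readout.get_state(): the state, without advancing time (a new reading comes with each control period).
- vision.get_image(name): name is "side" or "top"; returns the picture (384x512x3 uint8, red, green, blue); there is no depth.
- vision.camera_info(name): a dict with "camera_matrix" (3x3 intrinsics, pixels), "k1" (the pictures are not rectified: a ray, as slopes to the right and down, at radius r is drawn at 1 + k1 r^2 times it, then the intrinsics apply), "T" (4x4, takes a point from camera to world coordinates). Camera axes: x right, y up, looking along -z (the intrinsics and any distortion apply to the point x, -y, -z); pixel columns grow to the right and rows downward; lengths in m; the calibration is good to about 2 mm. A picture is of the moment at which its call begins. camera_info takes no time and is no camera call.
- workorder.sign_off(): hands the job in; it is judged then, once.
The state is a dict: "time": time; "joints": joint angles; "qvel": joint speeds; "joint_torque": joint torques, N m; "tcp_pos": TCP position; "tcp_rot": TCP orientation; "contact_force": force on the tool from outside, world axes, zero at the start; "ft_torque": the same for the moment, N m; "opening": finger opening in m; "grasp_force": force on a finger pad.
Only numpy, scipy, OpenCV 4.12 (cv2) and the standard library are available. Lean on these libraries where they do the work, as an engineer would, in place of code of your own. Each camera call takes 0.05 s, during which the arm holds its last target. There are 200 camera calls.

## Working session

There is one attempt and no reset: what is moved stays moved. The work goes in short steps, Python scripts to look and compute and a tool call to move; the robot and the scene stay as the last step left them, time stands still between calls to the robot, and variables do not carry over. Pictures are saved under pics/ and viewed, at most 10 in all, crops included, and the job is handed in when it is done.

Besides the shell and the picture viewer there is one more tool, called after "Emit:" as name(argument=value, ...) on one line, values as JSON. play_rows: Moves the arm, as the interface text tells. Its arguments: {"type":"object","properties":{"motion":{"type":"array"},"force":{"type":"number"}},"required":["motion"]}

```bash
mkdir -p pics; ls; python3 - <<'E'
from rig import readout, vision
import cv2,json
for n in("side","top"):
    im=vision.get_image(n); cv2.imwrite(f"pics/{n}0.png",im[:,:,::-1])
    c=vision.camera_info(n); print(n,c)
s=readout.get_state(); print(s)
E
```

```text
pics
side {'camera_matrix': array([[499.2502088 ,   0.        , 254.28159498],
       [  0.        , 499.2502088 , 198.17950788],
       [  0.        ,   0.        ,   1.        ]]), 'k1': -0.18102679994699927, 'T': array([[ 0.81566323,  0.32592764, -0.47797977, -0.13065177],
       [-0.57827941,  0.48349647, -0.65713323, -1.02791096],
       [ 0.01692365,  0.81240528,  0.58284754,  1.05019286],
       [ 0.        ,  0.        ,  0.        ,  1.        ]])}
top {'camera_matrix': array([[440.96445276,   0.        , 252.67105224],
       [  0.        , 440.96445276, 181.49725232],
       [  0.        ,   0.        ,   1.        ]]), 'k1': -0.08204441266951011, 'T': array([[ 0.02025865,  0.97385367, -0.2262711 ,  0.37708215],
       [-0.99978653,  0.01881359, -0.00854123, -0.003212  ],
       [-0.00406094,  0.22639583,  0.97402692,  1.20276677],
       [ 0.        ,  0.        ,  0.        ,  1.        ]])}
{'time': 0.1, 'joints': array([ 1.05560908e+00,  1.31105507e-01,  1.48914906e+00, -1.95776853e-05,
        1.52302869e+00, -8.54141756e-02]), 'qvel': array([ 0.00182035, -0.00222791, -0.00255448,  0.00021858, -0.00101619,
        0.00027466]), 'joint_torque': array([ 8.41149522e-04, -5.61339855e+01, -4.93093729e+01,  7.69866491e-02,
        2.91925325e-02, -1.45825811e-05]), 'tcp_pos': array([0.24973677, 0.54498655, 0.21769221]), 'tcp_rot': array([-2.40706940e-04,  2.13236034e-01,  9.77000348e-01, -8.10364921e-04]), 'contact_force': array([ 0.27869278, -0.68786036, -0.42876109]), 'ft_torque': array([ 0.03432777, -0.0005738 ,  0.00044094]), 'grasp_force': 0.0, 'opening': 0.09310658970362275}
```

View pics/top0.png

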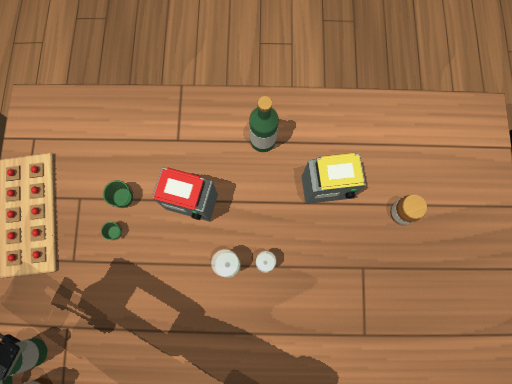

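View pics/side0.png

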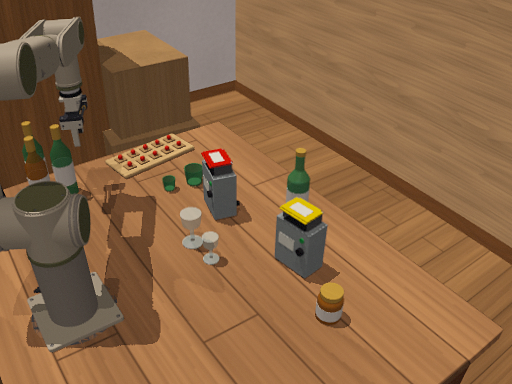

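The top view has two candidates. The red guard is at about (180,188), on the box at (187,195), and the yellow one is at (340,171). The red dots on the board at left (10–40, 170–260) are only look-alike colours. Two glasses stand near the robot at (226,263) and (265,261), with cups at (118,194) and (111,231). The red flap with the white label is the target.

```bash
cat > h.py <<'E'
import numpy as np, cv2
from rig import readout, vision
def rays(n,px):
    c=vision.camera_info(n); K=c["camera_matrix"]; D=np.array([c["k1"],0,0,0,0])
    u=cv2.undistortPoints(np.float64(px).reshape(-1,1,2),K,D)[:,0]
    d=np.c_[u[:,0],-u[:,1],-np.ones(len(u))]@c["T"][:3,:3].T
    return c["T"][:3,3],d
def plane(n,px,z):
    o,d=rays(n,px); return (o+d*((z-o[2])/d[:,2])[:,None])[:,:2]
def hull(im,colour,z,n):
    r,g,b=[im[:,:,i].astype(int) for i in range(3)]
    m=(r>110)&(g<70)&(b<70) if colour=="red" else (r>120)&(g>100)&(b<70)
    m=cv2.morphologyEx(m.astype(np.uint8),cv2.MORPH_OPEN,np.ones((3,3)))
    cs=cv2.findContours(m,0,cv2.CHAIN_APPROX_NONE)[0]; c=max(cs,key=cv2.contourArea)
    h=cv2.convexHull(c)[:,0]; return h,plane(n,h,z)
E
python3 - <<'E'
from h import *
for n in("top","side"):
    im=vision.get_image(n)
    h,p=hull(im,"red",.211,n)
    rc=cv2.minAreaRect((p*1000).astype(np.float32)); print(n,"rect c,size,ang",rc, "\n",cv2.boxPoints(rc).round(1), h.min(0),h.max(0))
    x0,y0=h.min(0)-22; x1,y1=h.max(0)+22
    cr=im[y0:y1,x0:x1,::-1]; cv2.imwrite(f"pics/{n}c.png",cv2.resize(cr,None,fx=5,fy=5,interpolation=cv2.INTER_CUBIC))
    print("crop origin",x0,y0)
print("glass/base approx z0", plane("top",[[226,263],[265,261],[118,194],[111,231],[264,130]],0.06))
a=cv2.imread("pics/topc.png");b=cv2.imread("pics/sidec.png");print(a.shape,b.shape)
H=max(a.shape[0],b.shape[0]);f=lambda i:cv2.copyMakeBorder(i,0,H-i.shape[0],0,0,0)
cv2.imwrite("pics/crop.png",np.hstack([f(a),f(b)]))
E
```

```text
top rect c,size,ang ((586.980224609375, 176.19956970214844), (99.53840637207031, 73.01485443115234), 76.15900421142578) 
 [[539.6 136.6]
 [610.5 119.1]
 [634.3 215.8]
 [563.4 233.3]] [155 170] [202 200]
crop origin 133 148
side rect c,size,ang ((586.59912109375, 174.98931884765625), (104.31924438476562, 78.44139862060547), 75.92930603027344) 
 [[535.9 133.9]
 [612.  114.9]
 [637.3 216. ]
 [561.2 235.1]] [202 149] [230 167]
crop origin 180 127
glass/base approx z0 [[ 0.42712663  0.07071779]
 [ 0.43424658 -0.0289817 ]
 [ 0.60138277  0.36526664]
 [ 0.50219485  0.37538322]
 [ 0.78787269 -0.02127022]]
(370, 455, 3) (310, 360, 3)
```

View pics/crop.png

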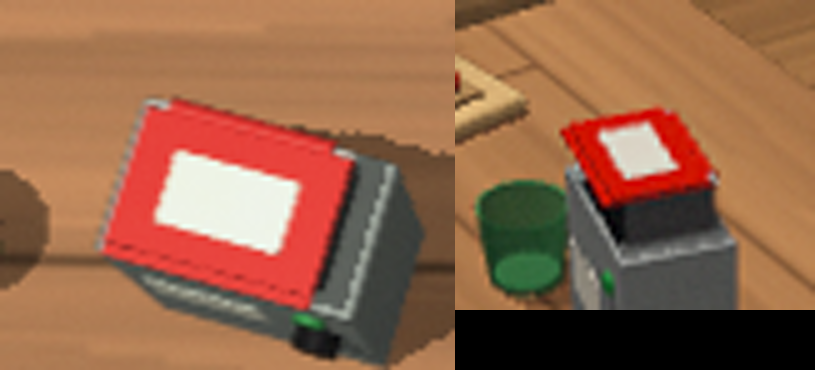

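The crop confirms it: a red flap with a white label on the grey box. The hinge side is away from the robot, and the open front lip is at about (170,205) in the top picture. The box yaw is about -0.24 rad and its centre is about (0.594, 0.174). Next I compute the moves, with the tool tilted 0.55 rad below level along the box's x.

```bash
cat >> h.py <<'E'
from scipy.spatial.transform import Rotation as R
psi=-.242; C=np.array([.594,.174])
bx=np.array([np.cos(psi),np.sin(psi),0]); by=np.array([-bx[1],bx[0],0]); Z=np.array([0,0,1.])
def tool(al):
    z=np.cos(al)*bx-np.sin(al)*Z; y=by; return R.from_matrix(np.c_[np.cross(y,z),y,z])
def pos(x,z,y=0): return np.r_[C,0]+x*bx+y*by+z*Z
def cur():
    s=readout.get_state(); q=s["tcp_rot"]; return s,s["tcp_pos"],R.from_quat(np.r_[q[1:],q[0]])
def inbox(p): d=p-np.r_[C,0]; return np.array([d@bx,d@by,p[2]])*1000
E
python3 - <<'E'
from h import *
s,p,r=cur()
T=pos(-.15,.38)
print("T",T,"lift then shift tool units", r.inv().apply(T-[p[0],p[1],.38])/.03, (.38-p[2])/.03)
print("rot units",(r.inv()*tool(.55)).as_rotvec()/.1)
print("look-alike bottles",plane("side",[[72,192],[40,195]],0))
E
```

```text
T [0.44837091 0.20994672 0.38      ] lift then shift tool units [-1.06720444e+01 -7.39853988e+00  7.88824348e-03] 5.400858317807134
rot units [ -0.9692273  -10.17894316  -1.70566484]
look-alike bottles [[0.18962706 0.56845263]
 [0.07940643 0.61962232]]
```

Emit:
play_rows(motion=[[[0,0,-0.9],[0,0,0],0],[[0,0,-0.9],[0,0,0],0],[[0,0,-0.9],[0,0,0],0],[[0,0,-0.9],[0,0,0],0],[[0,0,-0.9],[0,0,0],0],[[0,0,-0.9],[0,0,0],0],[[-0.89,-0.617,0],[0,0,0],1],[[-0.89,-0.617,0],[0,0,0],1],[[-0.89,-0.617,0],[0,0,0],1],[[-0.89,-0.617,0],[0,0,0],1],[[-0.89,-0.617,0],[0,0,0],1],[[-0.89,-0.617,0],[0,0,0],1],[[-0.89,-0.617,0],[0,0,0],1],[[-0.89,-0.617,0],[0,0,0],1],[[-0.89,-0.617,0],[0,0,0],1],[[-0.89,-0.617,0],[0,0,0],1],[[-0.89,-0.617,0],[0,0,0],1],[[-0.89,-0.617,0],[0,0,0],1],[[0,0,0],[0,0,0],1]], force=10)

```text
time: 2.1
tcp_pos: [0.4501, 0.2071, 0.3802]
tcp_rot: [0.0, 0.215, 0.977, -0.001]
contact_force: [-0.5, -0.7, -0.0]
opening: 0.0006
grasp_force: 0.0
```

Emit:
play_rows(motion=[[[0,0,0],[-0.08,-0.85,-0.142],1],[[0,0,0],[-0.08,-0.85,-0.142],1],[[0,0,0],[-0.08,-0.85,-0.142],1],[[0,0,0],[-0.08,-0.85,-0.142],1],[[0,0,0],[-0.08,-0.85,-0.142],1],[[0,0,0],[-0.08,-0.85,-0.142],1],[[0,0,0],[-0.08,-0.85,-0.142],1],[[0,0,0],[-0.08,-0.85,-0.142],1],[[0,0,0],[-0.08,-0.85,-0.142],1],[[0,0,0],[-0.08,-0.85,-0.142],1],[[0,0,0],[-0.08,-0.85,-0.142],1],[[0,0,0],[-0.08,-0.85,-0.142],1],[[0,0,0],[0,0,0],1],[[0,0,0],[0,0,0],1]])

```text
time: 3.5
tcp_pos: [0.4481, 0.2108, 0.3802]
tcp_rot: [0.485, 0.105, 0.866, -0.058]
contact_force: [0.1, 0.2, 0.8]
opening: 0.0006
grasp_force: 0.0
```

```bash
python3 - <<'E'
from h import *
s,p,r=cur(); print(s["time"],s["joints"].round(2),p,inbox(p),s["opening"],s["contact_force"])
print("rot err",(r.inv()*tool(.55)).as_rotvec())
T=pos(-.085,.188); print("shift units",r.inv().apply(T-p)/.03)
E
```

```text
3.5 [ 0.97 -0.72  2.21 -0.97  1.31 -0.26] [0.44807766 0.21077882 0.38024522] [-150.48410997    0.73757123  380.24521988] 0.0006079853023471719 [0.09139887 0.17323453 0.78440868]
rot err [ 1.10282745e-03 -1.31518769e-04  6.78917477e-05]
shift units [ 4.32151843 -0.03003872  5.21090265]
```

Emit:
play_rows(motion=[[[0.54,-0.004,0.65],[0,0,0],1],[[0.54,-0.004,0.65],[0,0,0],1],[[0.54,-0.004,0.65],[0,0,0],1],[[0.54,-0.004,0.65],[0,0,0],1],[[0.54,-0.004,0.65],[0,0,0],1],[[0.54,-0.004,0.65],[0,0,0],1],[[0.54,-0.004,0.65],[0,0,0],1],[[0.54,-0.004,0.65],[0,0,0],1],[[0,0,0],[0,0,0],1],[[0,0,0],[0,0,0],1],[[0,0,0],[0,0,0],1]])

```text
time: 4.6
tcp_pos: [0.5131, 0.194, 0.1911]
tcp_rot: [0.487, 0.106, 0.865, -0.058]
contact_force: [0.3, 0.0, -0.3]
opening: 0.0003
grasp_force: 0.0
```

```bash
python3 - <<'E'
from h import *
s,p,r=cur(); print(s["time"],s["joints"].round(2),inbox(p),s["contact_force"])
print("10mm +box x units",r.inv().apply(bx*.01)/.03,"10mm up",r.inv().apply(Z*.01)/.03)
print("to -45,188",r.inv().apply(pos(-.03,.188)-p)/.03)
a=vision.get_image("side")[110:260,130:330]; b=vision.get_image("top")[130:280,110:310]
cv2.imwrite("pics/pre.png",cv2.resize(np.hstack([a,b])[:,:,::-1],None,fx=2,fy=2,interpolation=cv2.INTER_CUBIC))
E
```

```text
4.6 [ 0.78 -0.44  2.39 -1.16  0.92  0.09] [-8.33647824e+01 -9.07931477e-03  1.91131521e+02] [ 0.28756837  0.03902383 -0.2594592 ]
10mm +box x units [-0.17322887  0.00046255  0.28478528] 10mm up [-0.28478392  0.00088278 -0.17322948]
to -45,188 [-0.83525052  0.0024946   1.57399768]
```

View pics/pre.png

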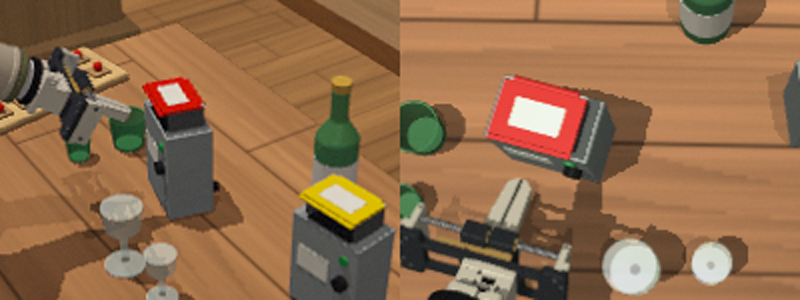

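The fingertip is in front of the red guard's front edge and lined up with its middle (tip at (520,183), lip middle at about (530,147) in the right half). All the loose items are clear. Next I slide in under the lip.

Emit:
play_rows(motion=[[[-0.12,0,0.32],[0,0,0],1],[[-0.17,0,0.285],[0,0,0],1],[[-0.17,0,0.285],[0,0,0],1],[[-0.17,0,0.285],[0,0,0],1],[[-0.17,0,0.285],[0,0,0],1],[[0,0,0],[0,0,0],1],[[0,0,0],[0,0,0],1]])

```text
time: 5.4
tcp_pos: [0.5608, 0.1808, 0.1861]
tcp_rot: [0.486, 0.106, 0.866, -0.06]
contact_force: [-0.1, -0.2, 0.1]
opening: 0.0004
grasp_force: 0.0
```

```bash
python3 - <<'E'
from h import *
s,p,r=cur(); print(s["time"],s["joints"].round(2),inbox(p),s["contact_force"])
a=vision.get_image("side")[130:230,150:283]
cv2.imwrite("pics/in.png",cv2.resize(a[:,:,::-1],None,fx=5,fy=5,interpolation=cv2.INTER_CUBIC))
E
```

```text
5.4 [ 0.66 -0.35  2.34 -1.2   0.8   0.08] [-33.85720543  -1.31297639 186.13323739] [-0.11233885 -0.23919329  0.0561953 ]
```

View pics/in.png

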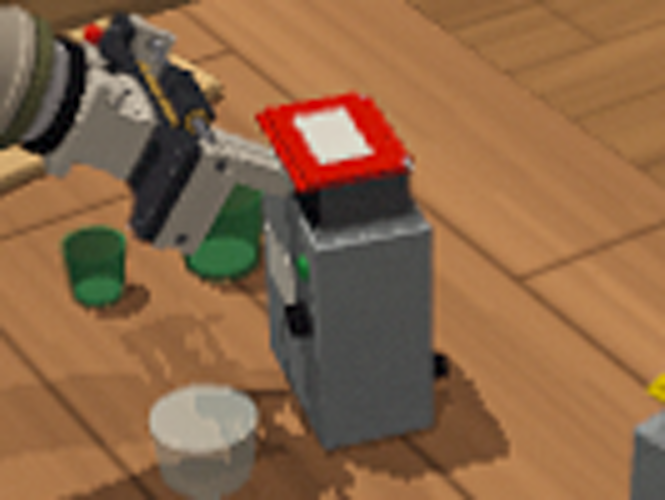

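The tip is under the lip with no contact yet. Now I lift slightly, then advance gently until the tip meets the toggle.

Emit:
play_rows(motion=[[[-0.11,0.01,-0.07],[0,0,0],1],[[-0.11,0.01,-0.07],[0,0,0],1],[[-0.07,0.01,0.115],[0,0,0],1],[[-0.07,0.01,0.115],[0,0,0],1],[[-0.07,0,0.115],[0,0,0],1],[[-0.07,0,0.115],[0,0,0],1],[[-0.07,0,0.115],[0,0,0],1],[[0,0,0],[0,0,0],1],[[0,0,0],[0,0,0],1]])

```text
time: 6.35
tcp_pos: [0.5806, 0.1776, 0.1943]
tcp_rot: [0.486, 0.106, 0.866, -0.059]
contact_force: [-0.4, -0.7, -0.1]
opening: 0.0004
grasp_force: 0.2
```

```bash
python3 - <<'E'
from h import *
s,p,r=cur(); print(s["time"],inbox(p),s["contact_force"])
print(r.inv().apply(pos(.006,.190)-p)/.03)
a=vision.get_image("side")[130:230,150:283]
cv2.imwrite("pics/in2.png",cv2.resize(a[:,:,::-1],None,fx=5,fy=5,interpolation=cv2.INTER_CUBIC))
E
```

```text
6.35 [-13.85959889   0.27158121 194.3431532 ] [-0.42237614 -0.66917472 -0.10344222]
[-0.2210678  -0.00846681  0.64056573]
```

View pics/in2.png

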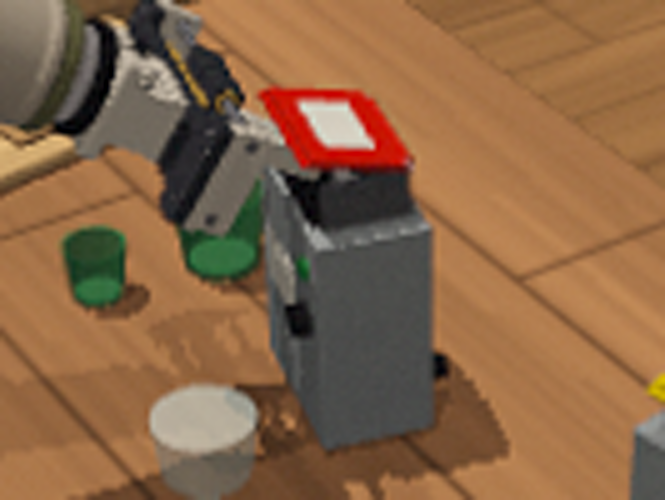

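The guard is raised and leaning on the finger, and the tip is just reaching the toggle. Now I push slowly, lowering slightly as it goes.

Emit:
play_rows(motion=[[[-0.048,0,0.127],[0,0,0],1],[[-0.048,0,0.127],[0,0,0],1],[[-0.048,0,0.127],[0,0,0],1],[[-0.048,0,0.127],[0,0,0],1],[[0,0,0],[0,0,0],1],[[0,0,0],[0,0,0],1]])

```text
time: 7.0
tcp_pos: [0.5957, 0.1735, 0.1904]
tcp_rot: [0.485, 0.106, 0.866, -0.059]
contact_force: [-0.3, 0.2, 0.2]
opening: 0.0006
grasp_force: 0.1
```

```bash
python3 - <<'E'
from h import *
s,p,r=cur(); print(s["time"],inbox(p),s["contact_force"]@bx,s["contact_force"])
E
```

```text
7.0 [ 1.73974246e+00 -4.73866818e-02  1.90444325e+02] -0.35265420545618187 [-0.31229876  0.20637054  0.24741929]
```

Emit:
play_rows(motion=[[[-0.035,0,0.057],[0,0,0],1],[[-0.035,0,0.057],[0,0,0],1]])

```text
time: 7.2
tcp_pos: [0.5995, 0.1727, 0.1904]
tcp_rot: [0.485, 0.105, 0.866, -0.059]
contact_force: [-1.5, 1.0, -1.1]
opening: 0.0005
grasp_force: 1.0
```

Emit:
play_rows(motion=[[[-0.017,0,0.028],[0,0,0],1],[[0,0,0],[0,0,0],1]])

```text
time: 7.4
tcp_pos: [0.6008, 0.1725, 0.191]
tcp_rot: [0.486, 0.106, 0.866, -0.059]
contact_force: [-0.7, -1.1, -0.6]
opening: 0.0005
grasp_force: 0.6
```

Emit:
play_rows(motion=[[[-0.017,0,0.028],[0,0,0],1],[[0,0,0],[0,0,0],1]])

```text
time: 7.6
tcp_pos: [0.6013, 0.1724, 0.1908]
tcp_rot: [0.486, 0.106, 0.866, -0.059]
contact_force: [-12.3, 0.9, 3.1]
opening: 0.0008
grasp_force: 6.3
```

The force rose sharply to 12 N at the expected on-stop (x≈7 mm), so the toggle is fully over. Now I draw straight back out.

Emit:
play_rows(motion=[[[0.07,0,-0.115],[0,0,0],1],[[0.17,0,-0.285],[0,0,0],1],[[0.17,0,-0.285],[0,0,0],1],[[0.17,0,-0.285],[0,0,0],1],[[0.17,0,-0.285],[0,0,0],1],[[0.17,0,-0.285],[0,0,0],1],[[0.17,0,-0.285],[0,0,0],1],[[0.17,0,-0.285],[0,0,0],1],[[0.17,0,-0.285],[0,0,0],1],[[0.17,0,-0.285],[0,0,0],1],[[0.17,0,-0.285],[0,0,0],1],[[0,0,0],[0,0,0],1],[[0,0,0],[0,0,0],1],[[0,0,0],[0,0,0],1]])

```text
time: 9.0
tcp_pos: [0.5014, 0.1974, 0.1924]
tcp_rot: [0.486, 0.106, 0.866, -0.059]
contact_force: [-0.1, -0.3, -0.1]
opening: 0.0005
grasp_force: 0.0
```

```bash
python3 - <<'E'
from h import *
s,p,r=cur(); print(s["time"],inbox(p),s["contact_force"])
im={n:vision.get_image(n) for n in("side","top")}
for n in im:
    h,q=hull(im[n],"red",.211,n); print(cv2.minAreaRect((q*1000).astype(np.float32)))
a=im["side"][130:230,150:283]; b=im["top"][150:250,100:233]
cv2.imwrite("pics/out.png",cv2.resize(np.hstack([a,b])[:,:,::-1],None,fx=3,fy=3,interpolation=cv2.INTER_CUBIC))
E
```

```text
9.0 [-95.48630611   0.50384297 192.39728695] [-0.12221389 -0.33304671 -0.07735544]
((586.59912109375, 174.98931884765625), (104.31924438476562, 78.44139862060547), 75.92930603027344)
((600.4356079101562, 184.01695251464844), (77.43151092529297, 50.492469787597656), 75.92774200439453)
```

View pics/out.png

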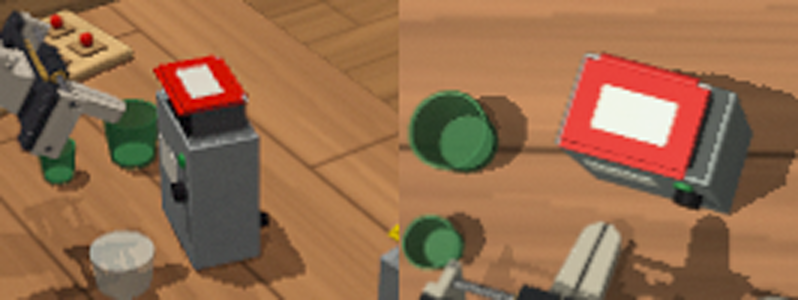

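The guard is shut again: its outline in the side view matches the one before the job, at (200,85) left and (633,115) right. The finger is clear, and the cups and glass near the box have not moved. Handing in.

```bash
python3 -c "
from rig import workorder; print(workorder.sign_off())"
```

```text
the job is handed in; nothing more can be done
None
```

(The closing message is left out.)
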